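Dip the stencil brush in the inking pot

TASK

The stubby stencil brush stands on its bristles in the shallow dish. Dip it, bristles down, into the low open pot until the bristles are right down at the inking pad on the bottom, without ramming it, then lift it out and stand it upright in its dish again and let go. Keep it out of the tall cup, and do not shove or tip over the pot, the cup or the dish.

Things in the scene. Friction and masses are not known exactly. Their poses are not given: they have to be found in the camera images.
- brush_centre (a point): Stubby round stencil brush, loose, about 100 g (varies), 119 mm tall in all, standing upright on its flat-cut bristles in the dish. From the bottom: black bristles 36 mm across up to 33 mm, steel ferrule 39 mm across up to 55 mm, a taper, then a plain round wooden handle 26 mm across from 62 mm up to the top at 119 mm: grasp there. This point lies on its axis half-way up, 60 mm above the bristle end; its z axis points up the handle. It is round, so its yaw does not matter.
- brush_tip (a point): Centre of the flat bristle end of the brush (its lower end), 60 mm below brush_centre along its axis; z axis up the handle.
- dish: Shallow round grey dish, loose, 350 g, 110 mm across outside, 102 mm inside, rim 14 mm high, inner floor 4 mm above the bench; the brush starts in it and goes back into it. Origin at the centre of its underside, z up.
- ink_pot: The low open pot, grey, round and straight-sided, loose, 500 g: 84 mm across outside, wall 4 mm, inside 76 mm wide, rim 45 mm high. A firm flat inking pad covers its bottom, top of the pad 11 mm above the bench. Origin at the centre of its underside, z up.
- tall_cup: The wrong container: a tall empty grey cup of the same width and colour as the pot (84 mm across outside, 76 mm inside) but 95 mm high, loose, 500 g. Origin at the centre of its underside, z up. Dish, pot and cup stand in a rough row across the bench in any order, about 150 mm or more between centres.
Things that resemble listed ones, but are neither listed nor needed, are in the scene too. What is meant by the dish is not purple, and is the larger of those in its own colour.

How it is judged:
On the way, in this order (a step that is already met when the one before it is completed fails the run):
1. the bristle end is inside the low pot, within 11 mm of the inking pad, the brush roughly upright (z of brush_tip in the frame of ink_pot below 0.022 m and horizontal distance between brush_tip and ink_pot below 0.032 m and angle between brush_tip's own z axis and vertical below 0.4 rad), for 0.1 s.
2. the brush is lifted clear of the pot, bristle end above its rim (z of brush_tip in the frame of ink_pot above 0.05 m), for 0.1 s.
At the end, for the whole second after the job is handed in: The brush stands released and at rest, upright within 10 degrees, bristles down on the dish's floor inside its rim (bristle end within 40 mm of the dish's centre and 10 mm of its underside); pot, cup and dish stand upright, none moved more than 40 mm (horizontal distance between brush_tip and dish below 0.04 m and z of brush_tip in the frame of dish between 0 and 0.01 m and angle between brush_tip's own z axis and vertical below 0.17 rad and linear speed of brush below 0.02 m/s and angle between each of ink_pot, tall_cup, dish's own z axis and vertical below 0.1 rad); the robot touches nothing.
It fails at once if the bristles go into the tall cup (horizontal distance between brush_tip and tall_cup below 0.038 m and z of brush_tip in the frame of tall_cup below 0.09 m).
It fails at once if the brush is rammed into the pot with more than 50 N (contact force between brush and ink_pot above 50 N).
It fails at once if the low pot is shoved more than 40 mm or tipped (distance of ink_pot from where it was at the start of the episode above 0.04 m or angle between ink_pot's own z axis and vertical above 0.3 rad).
It fails at once if the tall cup is shoved more than 40 mm or tipped (distance of tall_cup from where it was at the start of the episode above 0.04 m or angle between tall_cup's own z axis and vertical above 0.3 rad).
It fails at once if the dish is shoved more than 40 mm or tipped (distance of dish from where it was at the start of the episode above 0.04 m or angle between dish's own z axis and vertical above 0.3 rad).
It also fails if it takes over 56 s, if anything falls off the work surface, if the arm or the gripper's body presses on something with over 40 N, if the wrist force passes 120 N, or if a joint passes its speed limit or range.

ROBOT

A 6-joint arm with a two-finger parallel gripper is mounted at the origin on a cart in front of the work surface, level with it; the furniture and walls round the work are solid. World frame = base frame: x ahead of the robot, y to its left, z up, the work surface at z = 0. Lengths are in m, angles in rad, forces in N, time in s.
With the tool pointing down it reaches from about 0.3 to 0.95 m from the base axis. Payload 3.1 kg.
Tool frame: the origin (TCP) lies at the very end of the fingers, on their centre line; the grasp point (between the pads) lies 19 mm behind it; z points along the fingers, y is the line along which they close (so a half turn about z gives the same grasp; the last joint's range is limited). The gripper opens to 85 mm and grips with 20 to 120 N. Pads are 22 mm wide; open, the fingers measure 114 mm over their backs; the gripper's body (76 mm by 85 mm) begins 54 mm behind the grasp point. The pads swing forward as they close: fully open they stand 13 mm farther back than shut.
Start: joints at [-1.354, 0.308, 1.634, -0, 1.2, -0.07], TCP at [0.177, -0.599, 0.231] pointing down, gripper open.
Joint ranges: [-3.06, 3.06], [-0.79, 1.96], [0.05, 2.63], [-1.19, 4.34], [0.05, 2.64], [-2.94, 2.94]. Speed limits (rad/s): [2.79, 2.79, 3.14, 3.14, 3.14, 3.14].

INTERFACE

Orientations are given as a unit quaternion [w, x, y, z].
In Python, from cell import ctrl, vision gives the robot as it stands. The module is installed in compiled form; this text tells all that it offers.
- The arm moves only by the tool drive_tool, never from a script. Its argument "series" is a list that holds one entry, the list of rows, each a list of 7 numbers: the shift along the tool's x, y, z as a fraction of full scale, then the turn, a rotation vector about the tool's x, y, z as a fraction of full scale, then the opening, from 0 (shut) to 1 (fully open). A call has 1 to 20 rows; each row is the pose to reach, as a shift and turn from the pose commanded when the call began, along the tool's axes at that moment; what a row does not reach only later rows make up. Full scale, the value 1, is 0.4 m for a shift and 30 degrees for a turn. A row lasts 1/12 s, in which the tool goes at most 41.7 mm and 7.16 degrees, less where a joint would pass 70% of its speed; a pose out of reach is approached as far as the arm can. A call with a number of a shift or a turn outside -1 to 1 is refused whole. A call with a gripper value outside its range is refused whole. The fingers move at their own pace and stop on an object; "grip_force" is the grip in N (left out, the last holds). Time passes only in rows, so rows that repeat a pose let the fingers close. It gives the time, the measured TCP pose, the force, the opening and the grip force at its end, in the units of the state.
- ctrl.get_obs(): the state, without advancing time (a new reading comes with each control period).
- vision.get_image(name): name is "scene" or "top"; returns the picture (420x560x3 uint8, red, green, blue); there is no depth.
- vision.get_calibration(name): a dict with "camera_matrix" (3x3 intrinsics, pixels), "T" (4x4, takes a point from camera to world coordinates). Camera axes: x right, y down, z forward; pixel columns grow to the right and rows downward; lengths in m; the calibration is good to about 2 mm. A picture is of the moment at which its call begins. get_calibration takes no time and is no camera call.
- ctrl.close_job(): hands the job in; it is judged then, once.
Trained networks look in the newest picture that a camera, given by its name, has taken for a name from the list of things; names that differ only in an ending like _2 or _b are one class to them, and where a whole thing is asked for, a point or a joint stands for the part that bears it (a point fixed in the world has none). Each returns a list of dicts, best first, with "score" (0 to 1); they miss things now and then, are a little off and sometimes report something else, mostly with a low value. They report only what shows in the picture. A call takes as long as a camera call. They do not tell look-alikes from the thing itself.
- vision.find_in(camera, thing): "point" ([column, row] in pixels, amid what is visible of it).
- vision.outline_of(camera, thing): "region" (420x560 bool, what is visible of it) and "point" ([column, row] in pixels, amid what is visible of it).
The state is a dict: "time": time; "joint_pos": joint angles; "joint_velocities": joint speeds; "joint_torque": joint torques, N m; "eef_pos": TCP position; "ee_rot": TCP orientation; "contact_force": force on the tool from outside, world axes, zero at the start; "ft_torque": the same for the moment, N m; "grip_width": finger opening in m; "finger_force": force on a finger pad.
Only numpy, scipy, OpenCV 4.12 (cv2) and the standard library are available. Lean on these libraries where they do the work, as an engineer would, in place of code of your own. Each camera call takes 0.05 s, during which the arm holds its last target. There are 200 camera calls.

## Working session

There is one attempt and no reset: what is moved stays moved. The work goes in short steps, Python scripts to look and compute and a tool call to move; the robot and the scene stay as the last step left them, time stands still between calls to the robot, and variables do not carry over. Pictures are saved under pics/ and viewed, at most 10 in all, crops included, and the job is handed in when it is done.

Besides the shell and the picture viewer there is one more tool, called after "Call:" by a JSON object that holds its "name" and its "arguments", one argument or row to a line. drive_tool: Moves the arm, as the interface text tells. Its arguments: {"type":"object","properties":{"series":{"type":"array"},"grip_force":{"type":"number"}},"required":["series"]}

```bash
mkdir -p pics; cat > h.py <<'E'
import numpy as np, cv2
from cell import ctrl, vision
def ray(cam,uv):
    c=vision.get_calibration(cam); K=np.array(c["camera_matrix"]); T=np.array(c["T"])
    d=T[:3,:3]@np.linalg.solve(K,[uv[0],uv[1],1.0]); return T[:3,3],d
def at_z(cam,uv,z):
    o,d=ray(cam,uv); return o+d*(z-o[2])/d[2]
def proj(cam,p):
    c=vision.get_calibration(cam); K=np.array(c["camera_matrix"]); T=np.linalg.inv(np.array(c["T"]))
    q=K@(T[:3,:3]@np.asarray(p)+T[:3,3]); return q[:2]/q[2]
E
python3 - <<'E'
from h import *
ims=[vision.get_image(c) for c in("scene","top")]
cv2.imwrite("pics/a.png",ims[0][:,:,::-1]);cv2.imwrite("pics/b.png",ims[1][:,:,::-1])
for c in("scene","top"):
    print(c,np.round(vision.get_calibration(c)["T"],3).tolist())
    for t in("brush_centre","dish","ink_pot","tall_cup"):
        print(t,[(np.round(r["point"]).tolist(),round(r["score"],2),np.round(at_z(c,r["point"],0.03),3).tolist()) for r in vision.find_in(c,t)])
print(ctrl.get_obs())
E
```

```text
scene [[-0.81, -0.455, 0.369, 0.099], [-0.586, 0.615, -0.527, 0.543], [0.013, -0.644, -0.765, 0.904], [0.0, 0.0, 0.0, 1.0]]
brush_centre [([186.0, 288.0], 0.89, [0.553, 0.217, 0.03])]
dish [([239.0, 348.0], 0.91, [0.384, 0.254, 0.03]), ([199.0, 303.0], 0.77, [0.507, 0.228, 0.03]), ([339.0, 194.0], 0.69, [0.437, -0.188, 0.03])]
ink_pot [([317.0, 146.0], 0.74, [0.571, -0.3, 0.03]), ([184.0, 291.0], 0.73, [0.552, 0.225, 0.03])]
tall_cup [([288.0, 218.0], 0.97, [0.492, -0.056, 0.03])]
top [[0.019, -0.981, 0.194, 0.315], [-0.999, -0.024, -0.025, -0.021], [0.029, -0.193, -0.981, 0.923], [0.0, 0.0, 0.0, 1.0]]
brush_centre [([150.0, 175.0], 0.86, [0.547, 0.241, 0.03]), ([281.0, 204.0], 0.44, [0.489, -0.046, 0.03])]
dish [([353.0, 227.0], 0.77, [0.444, -0.204, 0.03]), ([165.0, 183.0], 0.71, [0.53, 0.206, 0.03]), ([146.0, 250.0], 0.66, [0.384, 0.235, 0.03])]
ink_pot [([400.0, 172.0], 0.57, [0.57, -0.31, 0.03])]
tall_cup [([282.0, 203.0], 0.77, [0.493, -0.048, 0.03])]
{'time': 0.5, 'joint_pos': array([-1.35371199e+00,  3.08141414e-01,  1.63383090e+00,  1.34187641e-05,
        1.19968968e+00, -6.97223494e-02]), 'joint_velocities': array([ 0.00092692, -0.00066036, -0.00079359,  0.00011382,  0.00021832,
        0.000559  ]), 'joint_torque': array([-4.26915731e-04, -4.14810276e+01, -2.76721215e+01, -1.40066268e-04,
        2.38591136e-03, -9.26941425e-06]), 'eef_pos': array([ 0.17676861, -0.59946988,  0.23123145]), 'ee_rot': array([-3.50393728e-05,  9.89735697e-01,  1.42909935e-01,  3.68316001e-06]), 'contact_force': array([ 0.61106664, -0.29460898,  0.13002308]), 'ft_torque': array([0.03075305, 0.02417153, 0.03022618]), 'finger_force': 0.0, 'grip_width': 0.08542528828173307}
```

View pics/a.png

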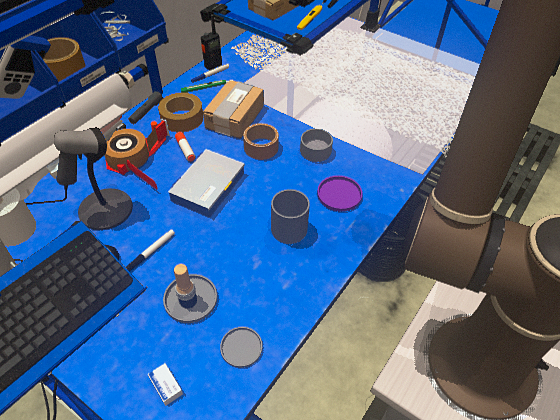

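View pics/b.png

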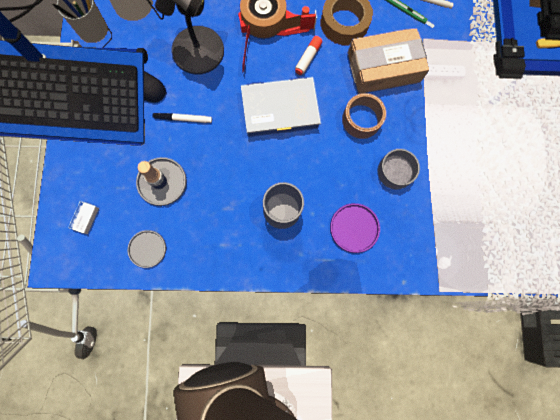

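The top view shows the brush at (150,172) in the large grey dish (161,182), the tall cup at (282,203) and the low pot at (399,169). The look-alikes are the purple dish (355,228), the small grey dish (146,250) and a brown tape ring (365,116). The scene view agrees. Next I'll fit known shapes to the network outlines.

```bash
cat >> h.py <<'E'
from scipy.optimize import minimize
MODELS={"brush_centre":[(.018,.004),(.018,.037),(.0195,.037),(.0195,.059),(.013,.066),(.013,.123)],
 "dish":[(.055,0),(.055,.014)],"ink_pot":[(.042,0),(.042,.045)],"tall_cup":[(.042,0),(.042,.095)]}
A=np.linspace(0,2*np.pi,40)
def sil(cam,m,x,y,s=4):
    M=np.zeros((420*s,560*s),np.uint8)
    P=[np.array([proj(cam,(x+r*np.cos(a),y+r*np.sin(a),z)) for a in A]) for r,z in m]
    for a,b in zip(P[:-1],P[1:]):
        h=cv2.convexHull(np.rint((np.vstack([a,b])+.5)*s).astype(np.int32)); cv2.fillConvexPoly(M,h,1)
    return cv2.resize(M.astype(np.float32),(560,420),interpolation=cv2.INTER_AREA)
def fit(thing,x0,cams=("scene","top")):
    out={}
    R={}
    for c in cams:
        o=vision.outline_of(c,thing); g=proj(c,(x0[0],x0[1],.03))
        o=[r for r in o if np.hypot(*(np.array(r["point"])-g))<40]
        if o: R[c]=o[0]["region"].astype(np.float32)
    def cost(p,cs): return sum(1-np.minimum(R[c],S).sum()/np.maximum(R[c],S).sum() for c in cs for S in [sil(c,MODELS[thing],*p)])
    for cs in [[c] for c in R]+([list(R)] if len(R)>1 else []):
        r=minimize(cost,x0,args=(cs,),method="Nelder-Mead",options=dict(initial_simplex=np.array(x0)+[[0,0],[.01,0],[0,.01]],xatol=2e-4,fatol=1e-4,maxfev=80))
        out["+".join(cs)]=(np.round(r.x,4).tolist(),round(r.fun/len(cs),3))
    return out
E
python3 - <<'E'
from h import *
for t,x in dict(brush_centre=(.54,.22),dish=(.52,.21),ink_pot=(.57,-.3),tall_cup=(.492,-.05)).items(): print(t,fit(t,x))
E
```

```text
Traceback (most recent call last):
  File "h.py", line 30, in fit
    r=minimize(cost,x0,args=(cs,),method="Nelder-Mead",options=dict(initial_simplex=np.array(x0)+[[0,0],[.01,0],[0,.01]],xatol=2e-4,fatol=1e-4,maxfev=80))
  File "h.py", line 28, in cost
    def cost(p,cs): return sum(1-np.minimum(R[c],S).sum()/np.maximum(R[c],S).sum() for c in cs for S in [sil(c,MODELS[thing],*p)])
                           ~~~^^^^^^^^^^^^^^^^^^^^^^^^^^^^^^^^^^^^^^^^^^^^^^^^^^^^^^^^^^^^^^^^^^^^^^^^^^^^^^^^^^^^^^^^^^^^^^^^^^^^
  File "h.py", line 28, in <genexpr>
    def cost(p,cs): return sum(1-np.minimum(R[c],S).sum()/np.maximum(R[c],S).sum() for c in cs for S in [sil(c,MODELS[thing],*p)])
                                                                                                         ~~~^^^^^^^^^^^^^^^^^^^^
  File "h.py", line 17, in sil
    P=[np.array([proj(cam,(x+r*np.cos(a),y+r*np.sin(a),z)) for a in A]) for r,z in m]
                 ~~~~^^^^^^^^^^^^^^^^^^^^^^^^^^^^^^^^^^^^^
  File "h.py", line 9, in proj
    c=vision.get_calibration(cam); K=np.array(c["camera_matrix"]); T=np.linalg.inv(np.array(c["T"]))
ValueError: time passes only in moves, steps and waits
```

```bash
sed -i 's/^def ray/CAL={c:vision.get_calibration(c) for c in ("scene","top")}\ndef ray/; s/c=vision.get_calibration(cam)/c=CAL[cam]/' h.py
python3 - <<'E'
from h import *
for c in CAL: vision.get_image(c)
for t,x in dict(brush_centre=(.54,.22),dish=(.52,.21),ink_pot=(.57,-.3),tall_cup=(.492,-.05)).items(): print(t,fit(t,x))
E
```

```text
brush_centre {'scene': ([0.5426, 0.2284], np.float64(0.081)), 'top': ([0.5394, 0.2272], np.float64(0.085)), 'scene+top': ([0.5409, 0.2288], np.float64(0.107))}
dish {'scene': ([0.5434, 0.2206], np.float64(0.318)), 'top': ([0.5401, 0.2224], np.float64(0.272)), 'scene+top': ([0.541, 0.2223], np.float64(0.301))}
ink_pot {'scene': ([0.5809, -0.3093], np.float64(0.092)), 'top': ([0.5778, -0.3071], np.float64(0.098)), 'scene+top': ([0.5791, -0.3077], np.float64(0.098))}
tall_cup {'scene': ([0.4843, -0.0495], np.float64(0.031)), 'top': ([0.481, -0.0485], np.float64(0.044)), 'scene+top': ([0.4829, -0.0488], np.float64(0.049))}
```

Call:
{"name": "drive_tool", "arguments": {
  "series": [
    [[0.73, -0.86, 0, 0, 0, 0, 1], [0.73, -0.86, 0, 0, 0, 0, 1], [0.73, -0.86, 0, 0, 0, 0, 1], [0.73, -0.86, 0, 0, 0, 0, 1], [0.73, -0.86, 0, 0, 0, 0, 1], [0.73, -0.86, 0, 0, 0, 0, 1], [0.73, -0.86, 0, 0, 0, 0, 1], [0.73, -0.86, 0, 0, 0, 0, 1], [0.73, -0.86, 0, 0, 0, 0, 1], [0.73, -0.86, 0, 0, 0, 0, 1], [0.73, -0.86, 0, 0, 0, 0, 1], [0.73, -0.86, 0, 0, 0, 0, 1], [0.73, -0.86, 0, 0, 0, 0, 1], [0.73, -0.86, 0, 0, 0, 0, 1], [0.73, -0.86, 0, 0, 0, 0, 1]]
  ],
  "grip_force": 40
}}

```text
time: 2.35
eef_pos: [0.3593, -0.188, 0.2314]
ee_rot: [0.0, 0.99, 0.142, -0.0]
contact_force: [0.4, -0.0, -0.1]
grip_width: 0.0856
finger_force: 0.0
```

Call:
{"name": "drive_tool", "arguments": {
  "series": [
    [[0.73, -0.86, 0, 0, 0, 0, 1], [0.73, -0.86, 0, 0, 0, 0, 1], [0.73, -0.86, 0, 0, 0, 0, 1], [0.73, -0.86, 0, 0, 0, 0, 1], [0.73, -0.86, 0, 0, 0, 0, 1], [0.73, -0.86, 0, 0, 0, 0, 1], [0.73, -0.86, 0, 0, 0, 0, 1], [0.73, -0.86, 0, 0, 0, 0, 1], [0.73, -0.86, 0, 0, 0, 0, 1], [0.73, -0.86, 0, 0, 0, 0, 1], [0.73, -0.86, 0, 0, 0, 0, 1], [0.73, -0.86, 0, 0, 0, 0, 1], [0.73, -0.86, 0, 0, 0, 0, 1], [0.73, -0.86, 0, 0, 0, 0, 1], [0.73, -0.86, 0, 0, 0, 0, 1]]
  ]
}}

```text
time: 3.6
eef_pos: [0.5421, 0.2234, 0.2308]
ee_rot: [0.0, 0.99, 0.142, -0.001]
contact_force: [0.1, 0.8, 0.1]
grip_width: 0.0854
finger_force: 0.0
```

```bash
cat >> h.py <<'E'
from scipy.spatial.transform import Rotation
def to(*p):
    o=ctrl.get_obs(); w,x,y,z=o["ee_rot"]; R=Rotation.from_quat([x,y,z,w])
    print("pos",o["eef_pos"].round(4),"frac",(R.inv().apply(np.array(p)-o["eef_pos"])/.4).round(4),"t",o["time"],"F",o["contact_force"].round(2),"w",o["grip_width"],"z",R.as_matrix()[:,2].round(4))
E
python3 - <<'E'
from h import *
to(.541,.228,.076)
im=vision.get_image("scene"); cv2.imwrite("pics/c.png",im[200:380,100:340,::-1].repeat(2,0).repeat(2,1))
E
```

```text
pos [0.5421 0.2234 0.2308] frac [ 0.0012 -0.012   0.387 ] t 3.6 F [0.12 0.78 0.11] w 0.08542871417780558 z [-0.0013 -0.001  -1.    ]
```

View pics/c.png

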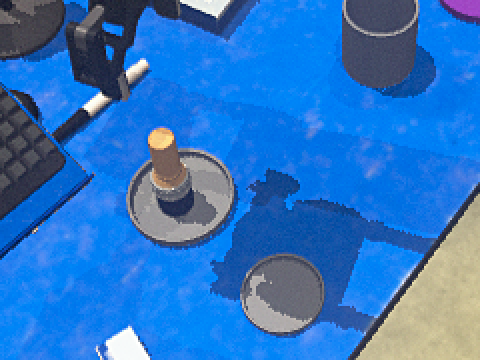

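The crop shows the brush upright in its dish (scene view (185,285)), with nothing in the way. I'll go down and grip.

Call:
{"name": "drive_tool", "arguments": {
  "series": [
    [[0, -0.012, 0.04, 0, 0, 0, 1], [0, -0.012, 0.08, 0, 0, 0, 1], [0, -0.012, 0.12, 0, 0, 0, 1], [0, -0.012, 0.16, 0, 0, 0, 1], [0, -0.012, 0.2, 0, 0, 0, 1], [0, -0.012, 0.24, 0, 0, 0, 1], [0, -0.012, 0.28, 0, 0, 0, 1], [0, -0.012, 0.32, 0, 0, 0, 1], [0, -0.012, 0.35, 0, 0, 0, 1], [0, -0.012, 0.37, 0, 0, 0, 1], [0, -0.012, 0.387, 0, 0, 0, 1], [0, -0.012, 0.387, 0, 0, 0, 1], [0, -0.012, 0.387, 0, 0, 0, 1]]
  ]
}}

```text
time: 4.73
eef_pos: [0.5411, 0.23, 0.0767]
ee_rot: [-0.0, 0.99, 0.143, 0.0]
contact_force: [-0.3, 1.2, 0.3]
grip_width: 0.0852
finger_force: 0.0
```

Call:
{"name": "drive_tool", "arguments": {
  "series": [
    [[0, 0, 0, 0, 0, 0, 0.6], [0, 0, 0, 0, 0, 0, 0.4], [0, 0, 0, 0, 0, 0, 0.2], [0, 0, 0, 0, 0, 0, 0], [0, 0, 0, 0, 0, 0, 0], [0, 0, 0, 0, 0, 0, 0], [0, 0, 0, 0, 0, 0, 0], [0, 0, 0, 0, 0, 0, 0], [0, 0, 0, 0, 0, 0, 0], [0, 0, 0, 0, 0, 0, 0], [0, 0, 0, 0, 0, 0, 0], [0, 0, 0, 0, 0, 0, 0]]
  ],
  "grip_force": 40
}}

```text
time: 5.73
eef_pos: [0.5412, 0.2304, 0.0768]
ee_rot: [-0.0, 0.99, 0.143, 0.0]
contact_force: [-0.1, 0.1, 3.7]
grip_width: 0.0252
finger_force: 39.7
```

```bash
python3 - <<'E'
from h import *
to(.541,.228,.22)
im=vision.get_image("scene"); cv2.imwrite("pics/d.png",im[200:380,100:340,::-1].repeat(2,0).repeat(2,1))
E
```

```text
pos [0.5412 0.2304 0.0768] frac [-0.002   0.0055 -0.3579] t 5.7333 F [-0.09  0.07  3.67] w 0.02520961605569158 z [ 5.e-04  4.e-04 -1.e+00]
```

View pics/d.png

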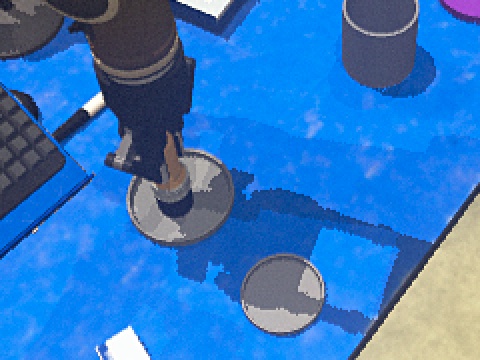

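The brush is gripped (25 mm opening, 40 N) and still upright in the dish. I'll lift it.

Call:
{"name": "drive_tool", "arguments": {
  "series": [
    [[0, 0, -0.02, 0, 0, 0, 0], [0, 0, -0.05, 0, 0, 0, 0], [0, 0, -0.09, 0, 0, 0, 0], [0, 0, -0.13, 0, 0, 0, 0], [0, 0, -0.17, 0, 0, 0, 0], [0, 0, -0.21, 0, 0, 0, 0], [0, 0, -0.25, 0, 0, 0, 0], [0, 0, -0.29, 0, 0, 0, 0], [0, 0, -0.33, 0, 0, 0, 0], [0, 0, -0.36, 0, 0, 0, 0], [0, 0, -0.38, 0, 0, 0, 0], [0, 0, -0.38, 0, 0, 0, 0], [0, 0, -0.38, 0, 0, 0, 0]]
  ]
}}

```text
time: 6.87
eef_pos: [0.5409, 0.2302, 0.2287]
ee_rot: [0.0, 0.99, 0.143, 0.0]
contact_force: [0.3, -0.3, -1.6]
grip_width: 0.0251
finger_force: 39.6
```

```bash
python3 - <<'E'
from h import *
to(.579,-.3077,.228)
for c in CAL: im=vision.get_image(c)
im=vision.get_image("scene"); cv2.imwrite("pics/e.png",im[150:330,100:340,::-1].repeat(2,0).repeat(2,1))
o=vision.outline_of("scene","dish")
print([(r["point"],r["score"]) for r in o]); print(fit("dish",(.541,.222)))
E
```

```text
pos [0.5409 0.2302 0.2287] frac [-0.2892  1.3167  0.0017] t 6.8667 F [ 0.31 -0.33 -1.61] w 0.02508758093112956 z [ 4.e-04  1.e-04 -1.e+00]
[([240.9, 347.6], 0.97), ([190.6, 298.8], 0.9), ([341.3, 192.0], 0.79)]
{'scene': ([0.5424, 0.2211], np.float64(0.027)), 'top': ([0.5399, 0.2215], np.float64(0.07)), 'scene+top': ([0.5415, 0.2217], np.float64(0.055))}
```

View pics/e.png

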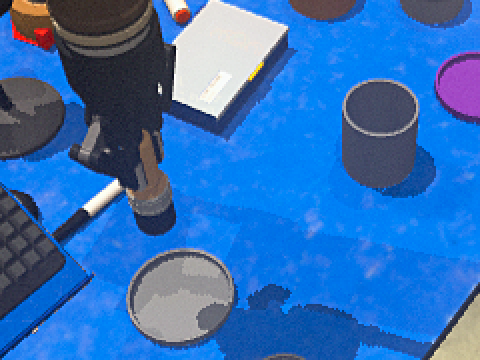

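The brush hangs upright, and the dish now fits at (0.5415, 0.2217) with little residual. I'll move to the pot in two halves, well above the cup.

Call:
{"name": "drive_tool", "arguments": {
  "series": [
    [[-0.005, 0.02, 0, 0, 0, 0, 0], [-0.01, 0.06, 0, 0, 0, 0, 0], [-0.025, 0.11, 0, 0, 0, 0, 0], [-0.035, 0.16, 0, 0, 0, 0, 0], [-0.045, 0.21, 0, 0, 0, 0, 0], [-0.055, 0.26, 0, 0, 0, 0, 0], [-0.07, 0.31, 0, 0, 0, 0, 0], [-0.08, 0.36, 0, 0, 0, 0, 0], [-0.09, 0.41, 0, 0, 0, 0, 0], [-0.1, 0.46, 0, 0, 0, 0, 0], [-0.11, 0.51, 0, 0, 0, 0, 0], [-0.125, 0.56, 0, 0, 0, 0, 0], [-0.135, 0.61, 0, 0, 0, 0, 0], [-0.145, 0.64, 0, 0, 0, 0, 0], [-0.145, 0.658, 0, 0, 0, 0, 0], [-0.145, 0.658, 0, 0, 0, 0, 0]]
  ]
}}

```text
time: 8.5
eef_pos: [0.56, -0.04, 0.2285]
ee_rot: [0.0, 0.99, 0.142, 0.0]
contact_force: [-0.8, -0.0, -0.1]
grip_width: 0.0253
finger_force: 39.6
```

Call:
{"name": "drive_tool", "arguments": {
  "series": [
    [[-0.005, 0.02, 0, 0, 0, 0, 0], [-0.01, 0.06, 0, 0, 0, 0, 0], [-0.025, 0.11, 0, 0, 0, 0, 0], [-0.035, 0.16, 0, 0, 0, 0, 0], [-0.045, 0.21, 0, 0, 0, 0, 0], [-0.055, 0.26, 0, 0, 0, 0, 0], [-0.07, 0.31, 0, 0, 0, 0, 0], [-0.08, 0.36, 0, 0, 0, 0, 0], [-0.09, 0.41, 0, 0, 0, 0, 0], [-0.1, 0.46, 0, 0, 0, 0, 0], [-0.11, 0.51, 0, 0, 0, 0, 0], [-0.125, 0.56, 0, 0, 0, 0, 0], [-0.135, 0.61, 0, 0, 0, 0, 0], [-0.145, 0.64, 0, 0, 0, 0, 0], [-0.145, 0.658, 0, 0, 0, 0, 0], [-0.145, 0.658, 0, 0, 0, 0, 0], [-0.145, 0.658, 0, 0, 0, 0, 0]]
  ]
}}

```text
time: 9.92
eef_pos: [0.5787, -0.3067, 0.2282]
ee_rot: [-0.001, 0.99, 0.143, -0.0]
contact_force: [0.3, 1.3, -1.5]
grip_width: 0.0249
finger_force: 39.6
```

```bash
python3 - <<'E'
from h import *
im=vision.get_image("scene"); vision.get_image("top"); cv2.imwrite("pics/f.png",im[60:240,200:440,::-1].repeat(2,0).repeat(2,1))
f=fit("ink_pot",(.579,-.3077)); print(f)
to(.579,-.3077,.09)
E
```

```text
{'scene': ([0.5807, -0.3091], np.float64(0.07)), 'top': ([0.5779, -0.3076], np.float64(0.05)), 'scene+top': ([0.5788, -0.3072], np.float64(0.067))}
pos [ 0.5787 -0.3063  0.2285] frac [-2.000e-04  3.800e-03  3.462e-01] t 10.1167 F [-0.2   0.04 -0.9 ] w 0.025390179710921872 z [-2.e-04  5.e-04 -1.e+00]
```

View pics/f.png

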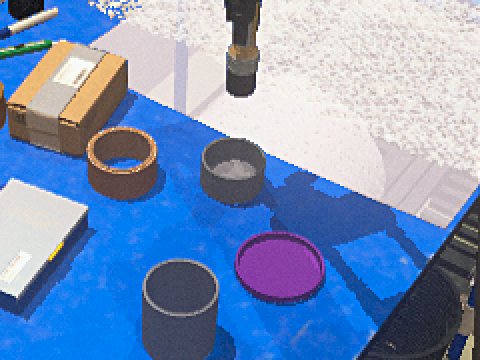

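The brush hangs upright right over the low pot (crop (232,170)), and the pot fit is unchanged. I'll lower it until the tip is about 4 mm above the pad.

Call:
{"name": "drive_tool", "arguments": {
  "series": [
    [[0, 0.003, 0.02, 0, 0, 0, 0], [0, 0.003, 0.05, 0, 0, 0, 0], [0, 0.003, 0.08, 0, 0, 0, 0], [0, 0.003, 0.11, 0, 0, 0, 0], [0, 0.003, 0.14, 0, 0, 0, 0], [0, 0.003, 0.17, 0, 0, 0, 0], [0, 0.003, 0.2, 0, 0, 0, 0], [0, 0.003, 0.23, 0, 0, 0, 0], [0, 0.003, 0.255, 0, 0, 0, 0], [0, 0.003, 0.28, 0, 0, 0, 0], [0, 0.003, 0.3, 0, 0, 0, 0], [0, 0.003, 0.315, 0, 0, 0, 0], [0, 0.003, 0.33, 0, 0, 0, 0], [0, 0.003, 0.34, 0, 0, 0, 0], [0, 0.003, 0.346, 0, 0, 0, 0], [0, 0.003, 0.35, 0, 0, 0, 0], [0, 0.003, 0.352, 0, 0, 0, 0], [0, 0.003, 0.352, 0, 0, 0, 0], [0, 0.003, 0.352, 0, 0, 0, 0], [0, 0.003, 0.352, 0, 0, 0, 0]]
  ]
}}

```text
time: 11.78
eef_pos: [0.5792, -0.3088, 0.0882]
ee_rot: [0.0, 0.99, 0.143, 0.0]
contact_force: [0.6, 0.1, -2.3]
grip_width: 0.0249
finger_force: 39.6
```

```bash
python3 - <<'E'
from h import *
to(.579,-.3077,.084)
im=vision.get_image("scene"); vision.get_image("top"); cv2.imwrite("pics/g.png",cv2.resize(im[90:190,250:390,::-1],None,fx=5,fy=5))
E
```

```text
pos [ 0.5792 -0.3088  0.0882] frac [ 0.0002 -0.0029  0.0104] t 11.7833 F [ 0.55  0.12 -2.33] w 0.024930075791353163 z [ 7.e-04 -4.e-04 -1.e+00]
```

View pics/g.png

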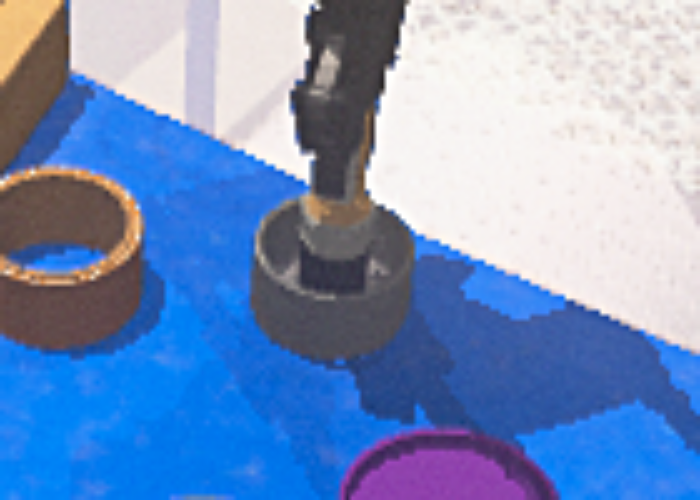

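The brush is centred in the pot, with the bristles almost at the pad. I'll go another 4 mm slowly to just touch it and check the force.

Call:
{"name": "drive_tool", "arguments": {
  "series": [
    [[0, 0, 0.002, 0, 0, 0, 0], [0, 0, 0.004, 0, 0, 0, 0], [0, 0, 0.006, 0, 0, 0, 0], [0, 0, 0.008, 0, 0, 0, 0], [0, 0, 0.01, 0, 0, 0, 0], [0, 0, 0.01, 0, 0, 0, 0], [0, 0, 0.01, 0, 0, 0, 0]]
  ]
}}

```text
time: 12.47
eef_pos: [0.579, -0.3086, 0.0839]
ee_rot: [-0.0, 0.99, 0.143, 0.0]
contact_force: [-1.1, -0.4, 1.1]
grip_width: 0.0251
finger_force: 39.8
```

It is lightly touching the pad, about 2–3 N off the hanging weight. Now I'll lift it out.

Call:
{"name": "drive_tool", "arguments": {
  "series": [
    [[0, 0, -0.01, 0, 0, 0, 0], [0, 0, -0.03, 0, 0, 0, 0], [0, 0, -0.06, 0, 0, 0, 0], [0, 0, -0.09, 0, 0, 0, 0], [0, 0, -0.12, 0, 0, 0, 0], [0, 0, -0.15, 0, 0, 0, 0], [0, 0, -0.18, 0, 0, 0, 0], [0, 0, -0.21, 0, 0, 0, 0], [0, 0, -0.24, 0, 0, 0, 0], [0, 0, -0.27, 0, 0, 0, 0], [0, 0, -0.3, 0, 0, 0, 0], [0, 0, -0.33, 0, 0, 0, 0], [0, 0, -0.35, 0, 0, 0, 0], [0, 0, -0.36, 0, 0, 0, 0], [0, 0, -0.36, 0, 0, 0, 0]]
  ]
}}

```text
time: 13.72
eef_pos: [0.5796, -0.309, 0.2292]
ee_rot: [0.001, 0.99, 0.143, 0.001]
contact_force: [-0.0, 0.7, -1.1]
grip_width: 0.0252
finger_force: 39.5
```

```bash
python3 - <<'E'
from h import *
to(.5415,.2225,.228)
E
```

```text
pos [ 0.5796 -0.309   0.2292] frac [ 2.8460e-01 -1.3015e+00  1.2000e-03] t 13.7167 F [-0.    0.65 -1.06] w 0.025217352644691354 z [ 0.002  -0.0013 -1.    ]
```

Call:
{"name": "drive_tool", "arguments": {
  "series": [
    [[0.005, -0.02, 0, 0, 0, 0, 0], [0.01, -0.06, 0, 0, 0, 0, 0], [0.025, -0.11, 0, 0, 0, 0, 0], [0.035, -0.16, 0, 0, 0, 0, 0], [0.045, -0.21, 0, 0, 0, 0, 0], [0.055, -0.26, 0, 0, 0, 0, 0], [0.07, -0.31, 0, 0, 0, 0, 0], [0.08, -0.36, 0, 0, 0, 0, 0], [0.09, -0.41, 0, 0, 0, 0, 0], [0.1, -0.46, 0, 0, 0, 0, 0], [0.11, -0.51, 0, 0, 0, 0, 0], [0.125, -0.56, 0, 0, 0, 0, 0], [0.135, -0.61, 0, 0, 0, 0, 0], [0.142, -0.64, 0, 0, 0, 0, 0], [0.142, -0.65, 0, 0, 0, 0, 0], [0.142, -0.65, 0, 0, 0, 0, 0]]
  ]
}}

```text
time: 15.05
eef_pos: [0.559, -0.0418, 0.2271]
ee_rot: [-0.0, 0.99, 0.144, -0.001]
contact_force: [0.4, 0.4, -1.1]
grip_width: 0.0252
finger_force: 39.6
```

Call:
{"name": "drive_tool", "arguments": {
  "series": [
    [[0.005, -0.02, 0, 0, 0, 0, 0], [0.01, -0.06, 0, 0, 0, 0, 0], [0.025, -0.11, 0, 0, 0, 0, 0], [0.035, -0.16, 0, 0, 0, 0, 0], [0.045, -0.21, 0, 0, 0, 0, 0], [0.055, -0.26, 0, 0, 0, 0, 0], [0.07, -0.31, 0, 0, 0, 0, 0], [0.08, -0.36, 0, 0, 0, 0, 0], [0.09, -0.41, 0, 0, 0, 0, 0], [0.1, -0.46, 0, 0, 0, 0, 0], [0.11, -0.51, 0, 0, 0, 0, 0], [0.125, -0.56, 0, 0, 0, 0, 0], [0.135, -0.61, 0, 0, 0, 0, 0], [0.142, -0.64, 0, 0, 0, 0, 0], [0.142, -0.65, 0, 0, 0, 0, 0], [0.142, -0.65, 0, 0, 0, 0, 0], [0.142, -0.65, 0, 0, 0, 0, 0]]
  ]
}}

```text
time: 16.47
eef_pos: [0.5408, 0.2214, 0.2275]
ee_rot: [0.0, 0.99, 0.143, -0.0]
contact_force: [-0.1, -0.1, -1.0]
grip_width: 0.0256
finger_force: 39.6
```

```bash
python3 - <<'E'
from h import *
to(.5415,.2225,.0768)
im=vision.get_image("scene"); vision.get_image("top"); cv2.imwrite("pics/i.png",im[150:330,100:340,::-1].repeat(2,0).repeat(2,1))
E
```

```text
pos [0.5408 0.2214 0.2275] frac [ 0.0027 -0.0024  0.3767] t 16.4667 F [-0.13 -0.11 -0.99] w 0.02562477575166267 z [-3.e-04 -1.e-03 -1.e+00]
```

View pics/i.png

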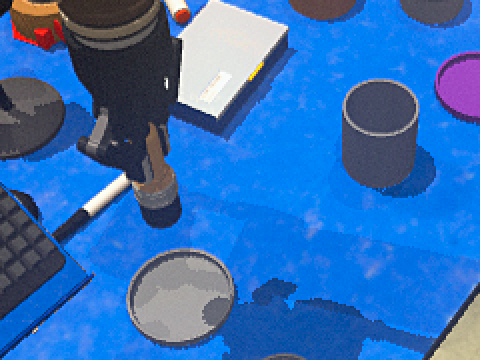

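The brush hangs upright over the dish, which has not moved (crop (182,298)). I'll lower it to the height it was picked up at and check the force before letting go.

Call:
{"name": "drive_tool", "arguments": {
  "series": [
    [[0, 0, 0.02, 0, 0, 0, 0], [0, 0, 0.05, 0, 0, 0, 0], [0, 0, 0.08, 0, 0, 0, 0], [0, 0, 0.11, 0, 0, 0, 0], [0, 0, 0.14, 0, 0, 0, 0], [0, 0, 0.17, 0, 0, 0, 0], [0, 0, 0.2, 0, 0, 0, 0], [0, 0, 0.23, 0, 0, 0, 0], [0, 0, 0.26, 0, 0, 0, 0], [0, 0, 0.29, 0, 0, 0, 0], [0, 0, 0.315, 0, 0, 0, 0], [0, 0, 0.335, 0, 0, 0, 0], [0, 0, 0.35, 0, 0, 0, 0], [0, 0, 0.36, 0, 0, 0, 0], [0, 0, 0.368, 0, 0, 0, 0], [0, 0, 0.372, 0, 0, 0, 0], [0, 0, 0.375, 0, 0, 0, 0], [0, 0, 0.377, 0, 0, 0, 0], [0, 0, 0.377, 0, 0, 0, 0], [0, 0, 0.377, 0, 0, 0, 0]]
  ]
}}

```text
time: 18.23
eef_pos: [0.5411, 0.2223, 0.0772]
ee_rot: [-0.0, 0.99, 0.143, 0.0]
contact_force: [-0.0, 0.1, -0.9]
grip_width: 0.0249
finger_force: 39.6
```

Call:
{"name": "drive_tool", "arguments": {
  "series": [
    [[0, 0, 0.001, 0, 0, 0, 0], [0, 0, 0.002, 0, 0, 0, 0], [0, 0, 0.003, 0, 0, 0, 0], [0, 0, 0.003, 0, 0, 0, 0], [0, 0, 0.003, 0, 0, 0, 0]]
  ]
}}

```text
time: 18.65
eef_pos: [0.5414, 0.2224, 0.0769]
ee_rot: [-0.0, 0.99, 0.143, 0.001]
contact_force: [-1.2, -0.4, 5.5]
grip_width: 0.0247
finger_force: 40.2
```

The bristles are on the dish floor. I'll open slowly and pull straight up.

Call:
{"name": "drive_tool", "arguments": {
  "series": [
    [[0, 0, 0, 0, 0, 0, 0.35], [0, 0, 0, 0, 0, 0, 0.4], [0, 0, 0, 0, 0, 0, 0.5], [0, 0, 0, 0, 0, 0, 0.65], [0, 0, 0, 0, 0, 0, 0.8], [0, 0, 0, 0, 0, 0, 1], [0, 0, 0, 0, 0, 0, 1], [0, 0, 0, 0, 0, 0, 1], [0, 0, 0, 0, 0, 0, 1], [0, 0, 0, 0, 0, 0, 1], [0, 0, 0, 0, 0, 0, 1]]
  ]
}}

```text
time: 19.57
eef_pos: [0.5408, 0.2222, 0.0757]
ee_rot: [0.0, 0.99, 0.143, -0.0]
contact_force: [0.3, -0.4, 0.7]
grip_width: 0.0855
finger_force: 0.0
```

Call:
{"name": "drive_tool", "arguments": {
  "series": [
    [[0, 0, -0.02, 0, 0, 0, 1], [0, 0, -0.05, 0, 0, 0, 1], [0, 0, -0.09, 0, 0, 0, 1], [0, 0, -0.13, 0, 0, 0, 1], [0, 0, -0.17, 0, 0, 0, 1], [0, 0, -0.21, 0, 0, 0, 1], [0, 0, -0.25, 0, 0, 0, 1], [0, 0, -0.29, 0, 0, 0, 1], [0, 0, -0.33, 0, 0, 0, 1], [0, 0, -0.37, 0, 0, 0, 1], [0, 0, -0.4, 0, 0, 0, 1], [0, 0, -0.4, 0, 0, 0, 1], [0, 0, -0.4, 0, 0, 0, 1]]
  ]
}}

```text
time: 20.65
eef_pos: [0.5414, 0.2225, 0.2371]
ee_rot: [-0.0, 0.99, 0.143, 0.001]
contact_force: [-0.1, 0.2, -0.1]
grip_width: 0.0854
finger_force: 0.0
```

```bash
python3 - <<'E'
from h import *
to(.5415,.2225,.0768)
im=vision.get_image("scene"); vision.get_image("top"); cv2.imwrite("pics/j.png",cv2.resize(im[100:380,100:400,::-1],None,fx=2,fy=2))
print(fit("brush_centre",(.5415,.2225)))
E
```

```text
pos [0.5414 0.2225 0.2371] frac [-0.0009 -0.      0.4008] t 20.65 F [-0.06  0.15 -0.14] w 0.08540696011833873 z [ 2.6e-03  8.0e-04 -1.0e+00]
{'scene': ([0.543, 0.2216], np.float64(0.062)), 'top': ([0.5402, 0.2218], np.float64(0.056)), 'scene+top': ([0.541, 0.2223], np.float64(0.072))}
```

View pics/j.png

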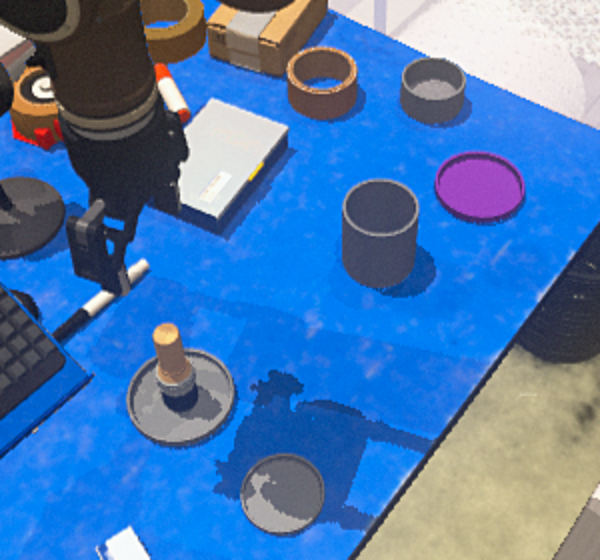

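The brush stands upright in the middle of its dish (crop (178,370)). The pot (433,90), cup (380,232) and dish are where they were, and the gripper is clear. I'll hand the job in.

```bash
python3 -c "
from cell import ctrl
print(ctrl.close_job())"
```

```text
the job is handed in; nothing more can be done
None
```

The brush was dipped to a light touch on the inking pad, lifted out and stood upright, released, in the middle of its dish; the job is handed in at about 21 s, though no verdict came back.

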